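# Hold a rectangular tube over its stub for tack welding

## Task

On the welding bench, first lay the loose steel retaining bar into the notches of both posts of the jig, centred, and let go of it. Then take the loose rectangular tube (60 x 40 mm section), carry it upright over the stop rail, and finish still holding it motionless above the matching stub on the jig: upright, edges in line with the stub, with a gap of about 6 mm. The program ends while holding the tube; the tube must never touch the jig or knock the rail, and the bar and all the other things on the bench stay where they are.

Things in the scene. Friction and masses are not known exactly. Their poses are not given: they have to be found in the camera images.
- bar: loose plain steel retaining bar, 220 long x 20 wide x 20 mm high, about 0.6 kg, lying on the bench right of the rail. Origin: centre of its underside; its y axis runs along its length, z up.
- tube: loose piece of plain steel rectangular tube standing on end, open at both ends: section 40 mm along its x, 60 mm along its y, 80 mm tall, wall 4 mm, about 0.35 kg; stands right of the rail. Origin: centre of its lower end; z up. It can be gripped across the 40 mm.
- jig: fixed jig left of the rail: grey base plate 175 (x) x 230 (y) x 12 mm with a flange (top 25 mm above the bench), an upright stub of the same rectangular tube (40 mm along jig x, 60 along y) and two dark notched posts. Origin: on the bench under the stub's centre; the base plate reaches 125 mm to -x, 50 mm to +x, 115 mm to either side.
- stub_top (a point): centre of the open upper end of the jig's stub, 80 mm above the bench; axes as the jig's. The tube's lower end belongs about 6 mm above this point.
- seat (a point): middle between the posts' notches, on the level of their floors, 30 mm above the bench, 90 mm from the stub; axes as the jig's. Posts at y = +80 and -80 mm from here, 54 (x) x 24 mm (y), tops 52 mm above the bench; notches open upward, 30 mm wide (x), 22 mm deep. The bar's origin belongs here, its y along this y (either way round).
- rail: fixed stop rail between the loose parts and the jig: upright grey flat 280 mm long (its x), 12 mm thick, top 90 mm above the bench, on a 40 mm wide, 8 mm high foot. Origin: bench level under its middle; its y axis points to the jig's side.
- pipe_offcut: bystander, leave alone: a round pipe offcut standing on end, 48 mm diameter, 55 mm tall. Origin: on its underside, within its outline.
- square_offcut: bystander, leave alone: a square tube offcut standing on end, 40 x 40 mm, 45 mm tall. Origin: on its underside, within its outline.
- flange_ring: bystander, leave alone: a flat steel ring, 66 mm outside, 40 mm bore, 10 mm thick. Origin: on its underside, within its outline.
- brush: bystander, leave alone: a hand brush lying along its x axis, about 200 mm long. Origin: on its underside, within its outline.
- magnet: bystander, leave alone: a red triangular welding magnet lying flat, 90 x 85 mm, 16 mm thick. Origin: on its underside, within its outline.
- clamp: bystander, leave alone: a dark C-clamp lying flat, 140 x 110 mm, 16 mm thick. Origin: on its underside, within its outline.
Mind the look-alikes: they are no part of the job. There is more than one size of the bar; the one meant has the size given above. Leave any blue or pink look-alike of the tube alone.

How it is judged:
By the outcome, as a careful person would: the job done as asked, in the order asked, and still so for the second after the job is handed in, while the arm keeps its last pose, push and grip.
It also fails if it takes over 72 s, if anything falls off the work surface, if the arm or the gripper's body presses on something with over 40 N, if the wrist force passes 120 N, or if a joint passes its speed limit or range.

## Robot

A 7-joint arm with a two-finger parallel gripper is mounted at the origin on the work surface. World frame = base frame: x ahead of the robot, y to its left, z up, the work surface at z = 0. Lengths are in m, angles in degrees, forces in N, time in s.
With the tool pointing down it reaches from about 0.425 to 0.875 m from the base axis. Payload 4.7 kg.
Tool frame: the origin (TCP) lies on the mounting face of the last link; the fingertips stand 182 mm ahead of it and the grasp point (between the pads) lies 164 mm ahead of it; z points along the fingers, x is the direction in which the jaws open and shut, and the axes are right-handed (so a half turn about z gives the same grasp; the last joint's range is limited). The gripper opens to 87 mm and grips with 3 to 60 N. Pads are 19 mm wide; open, the fingers measure 117 mm over their backs; the gripper's body (75 mm by 190 mm) begins 51 mm behind the grasp point.
Start: joints at [66.068, 18.392, -4.016, 83.108, 1.295, 78.541, -3.26], TCP at [0.272, -0.59, 0.405] pointing down, gripper open.
Joint ranges: [-163.93, 163.93], [-17.29, 119.83], [-79.2, 71.16], [3.27, 140.29], [-89.18, 269.18], [5.43, 117.66], [-154.24, 154.24]. Speed limits (degrees/s): [147.25, 147.25, 180, 180, 180, 180, 180].

## Interface

Orientations are given as [roll, pitch, yaw] about the fixed x, y, z axes, in that order (R = Rz(yaw) Ry(pitch) Rx(roll)).
In Python, from cell import status, cams, env, outline_of, landmark_of gives the robot as it stands. The module is installed in compiled form; this text tells all that it offers.
- The arm moves only by the tool jog_arm, never from a script. Its argument "rows" is a list of rows, each a list of 7 numbers: the closure, from 0 (fully open) to 1 (shut), then the shift along the tool's x, y, z in m, then the turn, a rotation vector about the tool's x, y, z in degrees. A call has 1 to 12 rows; each row shifts and turns the commanded pose from where the row before left it, along the tool's axes as they then stand; what a row does not reach is not made up. A row lasts 1/12 s, in which the tool goes at most 41.7 mm and 7.16 degrees, less where a joint would pass 70% of its speed; a pose out of reach is approached as far as the arm can. A call with a gripper value outside its range is refused whole. The fingers move at their own pace and stop on an object; "grip_force" is the grip in N (left out, the last holds). Time passes only in rows, so rows that do not move let the fingers close. It gives the time, the measured TCP pose, the force and the opening at its end, in the units of the state.
- status.get_obs(): the state, without advancing time (a new reading comes with each control period).
- cams.read_camera(name): name is "side" or "top" or "wrist"; returns (picture, depth): 400x640x3 uint8, red, green, blue; 400x640 float32, m along the optical axis (not along the pixel's ray), 0 where there is no reading.
- cams.camera_params(name): a dict with "vfov" (degrees; the focal length in pixels is half the picture's height over the tangent of half this angle, whatever the lens; pixels are square), "cx", "cy" (the principal point, pixels), "k1" (the pictures are not rectified: a ray, as slopes to the right and down, at radius r is drawn at 1 + k1 r^2 times it, then the intrinsics apply), "eye" and "attitude" of the camera in the world. Camera axes: x right, y up, looking along -z (the intrinsics and any distortion apply to the point x, -y, -z); pixel columns grow to the right and rows downward; lengths in m; the calibration is good to about 2 mm. A picture is of the moment at which its call begins: read the wrist's pose just before it. camera_params takes no time and is no camera call; for the wrist camera it gives the pose at the moment of the call.
- env.sign_off(): hands the job in, once; it reports no verdict.
Trained networks look in the newest picture that a camera, given by its name, has taken for a name from the list of things; names that differ only in an ending like _2 or _b are one class to them, and where a whole thing is asked for, a point or a joint stands for the part that bears it (a point fixed in the world has none). Each returns a list of dicts, best first, with "conf" (0 to 1); they miss things now and then, are a little off and sometimes report something else, mostly with a low value. They report only what shows in the picture. A call takes as long as a camera call. They do not tell look-alikes from the thing itself.
- outline_of(camera, name): "pixels" (400x640 bool, what is visible of it) and "box" ([left, top, right, bottom] in pixels, round what is visible of it).
- landmark_of(camera, name): "position" ([row, column] in pixels: a listed point, or the origin of a listed thing).
The state is a dict: "time_s": time; "qpos": joint angles; "joint_velocities": joint speeds; "effort": joint torques, N m; "tool_pos": TCP position; "tool_rot": TCP orientation; "force": force on the tool from outside, world axes, zero at the start; "wrist_torque": the same for the moment, N m; "grip_width": finger opening in m.
Only numpy, scipy, OpenCV 4.12 (cv2) and the standard library are available. Lean on these libraries where they do the work, as an engineer would, in place of code of your own. Each camera call takes 0.05 s, during which the arm holds its last target. There are 200 camera calls.

## Working session

There is one attempt and no reset: what is moved stays moved. The work goes in short steps, Python scripts to look and compute and a tool call to move; the robot and the scene stay as the last step left them, time stands still between calls to the robot, and variables do not carry over. Pictures are saved under pics/ and viewed, about 8 in all and at most 12, crops included, and the job is handed in when it is done.

Besides the shell and the picture viewer there is one more tool, called after ">>>" by a JSON object that holds its "op" and its "data", one argument or row to a line. jog_arm: Moves the arm, as the interface text tells. Its arguments: {"type":"object","properties":{"rows":{"type":"array"},"grip_force":{"type":"number"}},"required":["rows"]}

```bash
ls; mkdir -p pics; cat > h.py <<'E'
import numpy as np, cv2
from scipy.spatial.transform import Rotation as R
from cell import status, cams, env, outline_of, landmark_of
def save(n,im,s=1): cv2.imwrite('pics/'+n, cv2.resize(im[:,:,::-1],None,fx=s,fy=s,interpolation=cv2.INTER_CUBIC))
def att(p):
    a=np.array(p['attitude'],float)
    return a if a.shape==(3,3) else R.from_euler('xyz',a,degrees=True).as_matrix()
def cam(p):
    f=200/np.tan(np.radians(p['vfov']/2)); return f,np.array([[f,0,p['cx']],[0,f,p['cy']],[0,0,1.]]),np.array([p['k1'],0,0,0,0.])
def rays(p,uv):
    f,K,D=cam(p); s=cv2.undistortPoints(np.array(uv,float).reshape(-1,1,2),K,D).reshape(-1,2)
    return np.c_[s[:,0],-s[:,1],-np.ones(len(s))]@att(p).T
def onz(p,uv,z):
    d=rays(p,uv); e=np.array(p['eye']); return e+d*((z-e[2])/d[:,2])[:,None]
def cloud(p,depth):
    v,u=np.mgrid[0:400,0:640]; d=rays(p,np.c_[u.ravel(),v.ravel()]); return (np.array(p['eye'])+d*depth.reshape(-1,1)).reshape(400,640,3)
def proj(p,X):
    f,K,D=cam(p); c=(np.atleast_2d(X)-np.array(p['eye']))@att(p); c=c*[1,-1,-1]
    return cv2.projectPoints(c.reshape(-1,1,3),np.zeros(3),np.zeros(3),K,D)[0].reshape(-1,2)
E
python3 - <<'E'
from h import *
print(status.get_obs())
for c in ['top','side']:
    im,d=cams.read_camera(c); p=cams.camera_params(c); print(c,p); save(c+'0.png',im,1.25)
    np.savez('%s0.npz'%c,im=im,d=d)
    C=cloud(p,d)
    for n in ['bar','tube','jig','stub_top','seat','rail','pipe_offcut','square_offcut','flange_ring','brush','magnet','clamp']:
        for l in landmark_of(c,n)[:4]:
            r,q=l['position']; z=.08 if n=='stub_top' else .03 if n=='seat' else 0
            print(n,round(l['conf'],2),np.round([r,q]),onz(p,[[q,r]],z)[0].round(3))
    for n in ['bar','tube']:
        for o in outline_of(c,n)[:6]:
            m=o['pixels']&(d>0); print(n,'outline',round(o['conf'],2),o['box'],np.median(C[m],axis=0).round(3),C[m].max(0).round(3),C[m].min(0).round(3))
E
```

```text
pics
{'time_s': 0.0, 'qpos': array([66.06711678, 18.44044175, -4.01640339, 83.17417778,  1.2958988 ,
       78.53908449, -3.25932975]), 'joint_velocities': array([-0.10220039, -0.07666297, -0.04575087,  0.00708658, -0.01561706,
        0.11302348,  0.01165681]), 'effort': array([-8.66016489e-04, -4.91292465e+01, -4.04656129e-01, -3.12525666e+01,
       -6.40279963e-02,  4.37662541e-02,  1.93483384e-04]), 'tool_pos': array([ 0.2719283 , -0.59017238,  0.40365197]), 'tool_rot': array([ 1.79993789e+02,  1.08410350e-01, -6.52557119e+01]), 'force': array([-0.06349254,  0.1570542 ,  0.21318   ]), 'wrist_torque': array([-0.00027031,  0.01040452,  0.00440469]), 'grip_width': 0.08701525009601559}
top {'vfov': 45.149691443431394, 'cx': 321.0174634837606, 'cy': 197.42349570855023, 'k1': -0.1314168719557251, 'eye': array([0.43139496, 0.04288738, 1.37701509]), 'attitude': array([  2.87179508,   1.21303029, -89.56145315])}
bar 0.9 [275. 483.] [ 0.28  -0.397  0.   ]
bar 0.77 [191. 481.] [ 0.521 -0.391  0.   ]
bar 0.29 [177. 410.] [ 0.56  -0.182  0.   ]
tube 0.84 [179. 412.] [ 0.554 -0.19   0.   ]
tu
[... 2556 characters left out ...]
-0.388  0.   ]
bar outline 0.84 [432.3, 141.8, 503.1, 187.7] [ 0.277 -0.38   0.027] [ 0.328 -0.236  0.034] [ 0.227 -0.568 -0.004]
bar outline 0.74 [384.9, 111.6, 419.6, 150.5] [ 0.52  -0.381  0.018] [ 0.549 -0.275  0.024] [ 0.51  -0.491 -0.003]
bar outline 0.39 [218.1, 187.6, 245.2, 223.4] [0.721 0.236 0.015] [0.807 0.284 0.02 ] [ 0.687  0.203 -0.003]
tube outline 0.97 [345.8, 111.0, 373.1, 138.5] [ 0.635 -0.265  0.052] [ 0.723 -0.235  0.083] [ 0.611 -0.385 -0.004]
tube outline 0.65 [349.6, 134.9, 378.1, 163.8] [ 0.538 -0.175  0.052] [ 0.615 -0.147  0.084] [ 0.519 -0.285 -0.001]
tube outline 0.6 [389.9, 139.8, 412.2, 173.4] [ 0.443 -0.229  0.054] [ 0.514 -0.211  0.085] [ 0.411 -0.343 -0.003]
```

View pics/top0.png

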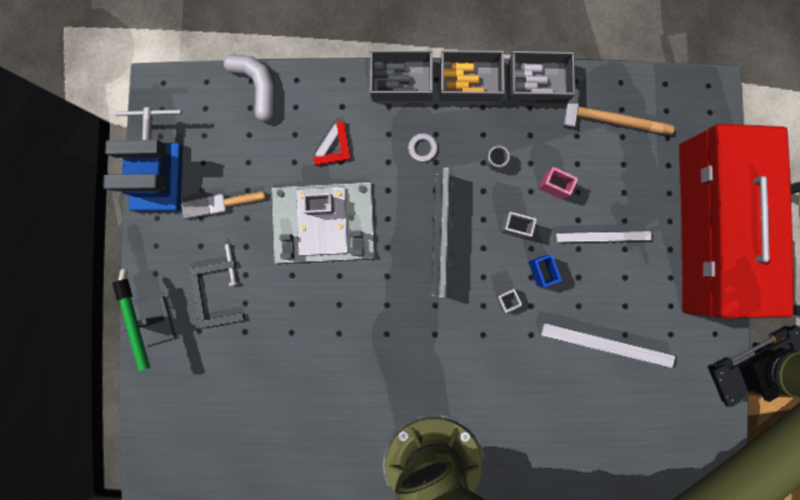

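View pics/side0.png

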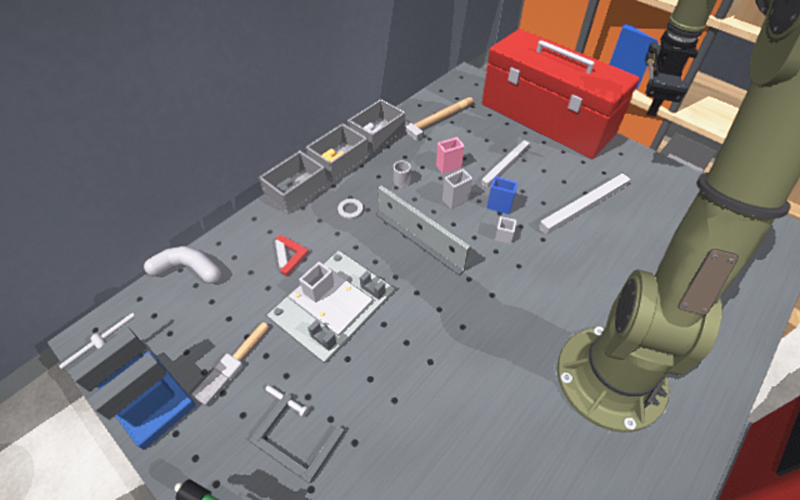

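Scene, in viewed (x1.25) pixels of the top picture:
- **Bars:** there are two. One is at (604,237), about 220 mm long and 20 high. The other is at (608,346), about 300 mm long and 30 high. The first fits.
- **Tubes:** steel at (519,225), pink at (559,181) and blue at (546,271). The steel one fits.
- **Jig and rail:** the jig is at (323,220) and the rail at (441,232).

Next I measure them and take a confirming crop.

```bash
python3 - <<'E'
from h import *
z=np.load('top0.npz'); im,d=z['im'],z['d']; p=cams.camera_params('top'); C=cloud(p,d)
def rect(n,x,y,lo,hi,white=0):
    X,Y,Z=C[...,0],C[...,1],C[...,2]
    m=(X>x[0])&(X<x[1])&(Y>y[0])&(Y<y[1])&(Z>lo)&(Z<hi)
    P=C[m]; r=cv2.minAreaRect(P[:,:2].astype(np.float32)*1000); print(n,m.sum(),np.round(r[0],1),np.round(r[1],1),round(r[2],1),'z',np.median(P[:,2]).round(4))
rect('bar',(.48,.56),(-.52,-.26),.012,.03)
rect('bar2',(.2,.35),(-.58,-.22),.02,.045)
rect('tube',(.5,.6),(-.24,-.14),.07,.1)
rect('stub',(.55,.65),(.2,.32),.068,.1)
rect('postA',(.46,.55),(.3,.36),.042,.062)
rect('postB',(.46,.55),(.14,.2),.042,.062)
rect('jigbase',(.42,.72),(.1,.4),.006,.018)
rect('rail',(.33,.7),(-.06,.04),.08,.1)
rect('bench',(.3,.4),(.0,.1),-.1,.1)
a=cv2.resize(im[100:300,380:560,::-1],None,fx=3.3,fy=3.3*0.9,interpolation=cv2.INTER_CUBIC); b=cv2.resize(im[130:225,205:310,::-1],None,fx=2,fy=2)
cv2.imwrite('pics/c1.png',a); 
E
```

```text
bar 555 [ 526.8 -388.5] [ 21.1 222. ] 1.6 z 0.0195
bar2 1116 [ 279.5 -397.3] [316.7  30.1] 76.1 z 0.028
tube 129 [ 548.  -187.2] [62.  40.9] 76.7 z 0.0787
stub 133 [592.7 255.9] [41.1 60.5] 2.9 z 0.078
postA 78 [498.5 331. ] [53.3 23.7] 2.8 z 0.05
postB 75 [507.7 170.3] [53.1 22.9] 3.5 z 0.0501
jigbase 2556 [574.  252.1] [291.3 289.5] 3.0 z 0.0109
rail 468 [529.3 -18.9] [ 12.3 278. ] 88.4 z 0.0889
bench 1220 [349.9  50.1] [ 97.6 100.3] 0.5 z -0.0013
```

View pics/c1.png

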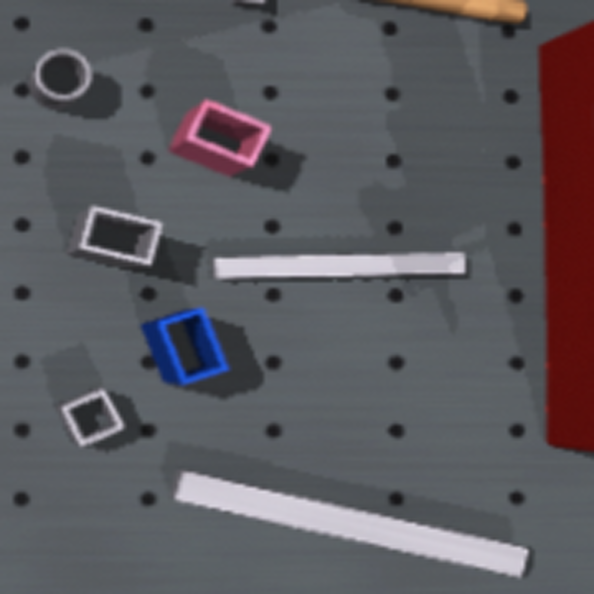

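The crop confirms both targets. The 220 mm bar is at crop (340,265), shorter than the one at (350,525). The uncoloured steel tube is at (120,237), with pink at (228,135) and blue at (190,345). Now I move above the bar.

```bash
cat >> h.py <<'E'
def go(x,y,z,yaw):
    "shift in the current tool axes and rotation (z-turn) to bring tool to target, tool down"
    o=status.get_obs(); T=R.from_euler('xyz',o['tool_rot'],degrees=True)
    s=T.inv().apply(np.array([x,y,z])-o['tool_pos']); t=(T.inv()*R.from_euler('xyz',[180,0,yaw],degrees=True)).as_rotvec(degrees=True)
    print('t',round(o['time_s'],2),'pos',o['tool_pos'].round(4),o['tool_rot'].round(2),'F',o['force'].round(1),'w',round(o['grip_width'],4)); print('shift',s.round(4),'turn',t.round(2))
E
```

>>> {"op": "jog_arm", "data": {
  "rows": [
    [0.3, -0.0064, -0.0263, 0, 0, 0, 0],
    [0.3, -0.0064, -0.0263, 0, 0, 0, 0],
    [0.3, -0.0064, -0.0263, 0, 0, 0, 0],
    [0.3, -0.0064, -0.0263, 0, 0, 0, 0],
    [0.3, -0.0064, -0.0263, 0, 0, 0, 0],
    [0.3, -0.0064, -0.0263, 0, 0, 0, 0],
    [0.3, -0.0064, -0.0263, 0, 0, 0, 0],
    [0.3, -0.0064, -0.0263, 0, 0, 0, 0],
    [0.3, -0.0064, -0.0263, 0, 0, 0, 0],
    [0.3, -0.0064, -0.0263, 0, 0, 0, 0],
    [0.3, -0.0064, -0.0263, 0, 0, 0, 0],
    [0.3, -0.0064, -0.0263, 0, 0, 0, 0]
  ]
}}

```text
time_s: 2.5
tool_pos: [0.5274, -0.3876, 0.4049]
tool_rot: [180.0, -0.0, -65.3]
force: [0.2, -1.3, 0.8]
grip_width: 0.0609
```

>>> {"op": "jog_arm", "data": {
  "rows": [
    [0.3, 0, 0, 0.006, 0, 0, -6.7],
    [0.3, 0, 0, 0.006, 0, 0, -6.7],
    [0.3, 0, 0, 0.006, 0, 0, -6.7],
    [0.3, 0, 0, 0.006, 0, 0, -6.7],
    [0.3, 0, 0, 0.006, 0, 0, -6.7],
    [0.3, 0, 0, 0.006, 0, 0, -6.7],
    [0.3, 0, 0, 0.006, 0, 0, -6.7],
    [0.3, 0, 0, 0.006, 0, 0, -6.7],
    [0.3, 0, 0, 0.006, 0, 0, -6.7],
    [0.3, 0, 0, 0.006, 0, 0, -6.6],
    [0.3, 0, 0, 0.005, 0, 0, 0],
    [0.3, 0, 0, 0.005, 0, 0, 0]
  ]
}}

```text
time_s: 3.5
tool_pos: [0.5264, -0.3887, 0.3344]
tool_rot: [-180.0, -0.0, 1.4]
force: [0.3, -0.2, 0.5]
grip_width: 0.061
```

```bash
python3 - <<'E'
from h import *
go(.5268,-.3885,.188,1.6)
im,d=cams.read_camera('wrist'); p=cams.camera_params('wrist'); print(p); save('w1.png',im)
C=cloud(p,d); m=(C[...,2]>.012)&(C[...,2]<.028)&(abs(C[...,0]-.527)<.04)&(abs(C[...,1]+.39)<.13)
r=cv2.minAreaRect(C[m][:,:2].astype(np.float32)*1000); print(m.sum(),r,np.median(C[m][:,2]))
E
```

```text
t 3.5 pos [ 0.5264 -0.3887  0.3344] [-180.     -0.      1.44] F [ 0.3 -0.2  0.5] w 0.061
shift [ 0.0004 -0.0002  0.1464] turn [-0.   -0.   -0.16]
{'vfov': 62.02664800702138, 'cx': 319.34081742328294, 'cy': 199.89043113812824, 'k1': -0.049291543196852416, 'eye': array([ 0.52364041, -0.3134628 ,  0.31181315]), 'attitude': array([-15.80435828,   0.06697693,   1.44268198])}
4661 ((523.9718017578125, -370.87274169921875), (20.170658111572266, 190.98907470703125), 1.6368600130081177) 0.01739757293215949
```

View pics/w1.png

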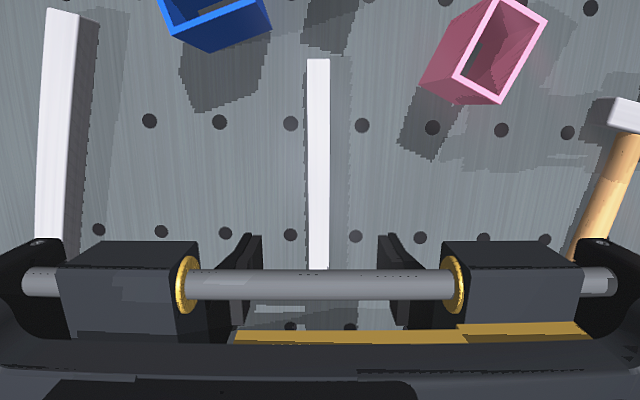

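Picture 4 shows the bar centred between the open jaws, its far end at (318,60). The wrist and top estimates agree within 3 mm. Now I descend and grip.

>>> {"op": "jog_arm", "data": {
  "rows": [
    [0.3, 0, -0.0017, 0.018, 0, 0, -0.16],
    [0.3, 0, 0, 0.022, 0, 0, 0],
    [0.3, 0, 0, 0.022, 0, 0, 0],
    [0.3, 0, 0, 0.022, 0, 0, 0],
    [0.3, 0, 0, 0.022, 0, 0, 0],
    [0.3, 0, 0, 0.02, 0, 0, 0],
    [0.3, 0, 0, 0.015, 0, 0, 0],
    [0.3, 0, 0, 0.007, 0, 0, 0],
    [0.3, 0, 0, 0, 0, 0, 0]
  ]
}}

```text
time_s: 4.3
tool_pos: [0.5258, -0.3865, 0.1849]
tool_rot: [-179.9, 0.2, 1.7]
force: [-0.3, 0.5, 0.4]
grip_width: 0.061
```

>>> {"op": "jog_arm", "data": {
  "rows": [
    [0.9, 0, 0, 0, 0, 0, 0],
    [0.9, 0, 0, 0, 0, 0, 0],
    [0.9, 0, 0, 0, 0, 0, 0],
    [0.9, 0, 0, 0, 0, 0, 0],
    [0.9, 0, 0, 0, 0, 0, 0],
    [0.9, 0, 0, 0, 0, 0, 0],
    [0.9, 0, 0, 0, 0, 0, 0],
    [0.9, 0, 0, 0, 0, 0, 0]
  ],
  "grip_force": 45
}}

```text
time_s: 4.97
tool_pos: [0.5261, -0.387, 0.187]
tool_rot: [180.0, 0.1, 1.8]
force: [-2.3, -0.2, 1.1]
grip_width: 0.0196
```

>>> {"op": "jog_arm", "data": {
  "rows": [
    [0.9, 0, 0, -0.005, 0, 0, 0],
    [0.9, 0, 0, -0.015, 0, 0, 0],
    [0.9, 0, 0, -0.02, 0, 0, 0],
    [0.9, 0, 0, -0.025, 0, 0, 0],
    [0.9, 0, 0, -0.025, 0, 0, 0],
    [0.9, 0, 0, -0.025, 0, 0, 0],
    [0.9, 0, 0, -0.025, 0, 0, 0],
    [0.9, 0, 0, -0.02, 0, 0, 0],
    [0.9, 0, 0, -0.015, 0, 0, 0],
    [0.9, 0, 0, -0.005, 0, 0, 0],
    [0.9, 0, 0, 0, 0, 0, 0]
  ]
}}

```text
time_s: 5.88
tool_pos: [0.5267, -0.3867, 0.3684]
tool_rot: [179.9, -0.1, 1.8]
force: [0.7, 0.6, -8.7]
grip_width: 0.0198
```

```bash
python3 - <<'E'
from h import *
go(.5031,.2507,.37,3.2)
im,d=cams.read_camera('wrist'); p=cams.camera_params('wrist')
C=cloud(p,d); o=status.get_obs()['tool_pos']; zb=o[2]-.164
m=(C[...,2]>zb-.03)&(C[...,2]<zb+.03)&(abs(C[...,0]-o[0])<.03)&(C[...,1]>o[1]+.03)&(C[...,1]<o[1]+.14)
P=C[m]; print(m.sum(),'end y-tool',np.percentile(P[:,1],99.5)-o[1],'x',np.median(P[:,0])-o[0],'z',np.median(P[:,2])-o[2])
r=cv2.minAreaRect(P[:,:2].astype(np.float32)*1000); print(r)
E
```

```text
t 5.88 pos [ 0.5267 -0.3867  0.3684] [ 1.7991e+02 -1.1000e-01  1.8100e+00] F [ 0.7  0.6 -8.7] w 0.0198
shift [-0.0034 -0.6378 -0.0026] turn [ 0.09 -0.11 -1.39]
8977 end y-tool 0.11116042933471276 x -0.0028602611336089323 z -0.168529538822811
((523.6031494140625, -315.7897033691406), (20.34085464477539, 82.04743194580078), 1.8756898641586304)
```

>>> {"op": "jog_arm", "data": {
  "rows": [
    [0.9, 0, -0.01, 0, 0, 0, 0],
    [0.9, 0, -0.02, 0, 0, 0, 0],
    [0.9, 0, -0.03, 0, 0, 0, 0],
    [0.9, 0, -0.03, 0, 0, 0, 0],
    [0.9, 0, -0.03, 0, 0, 0, 0],
    [0.9, 0, -0.03, 0, 0, 0, 0],
    [0.9, 0, -0.03, 0, 0, 0, 0],
    [0.9, 0, -0.03, 0, 0, 0, 0],
    [0.9, 0, -0.03, 0, 0, 0, 0],
    [0.9, 0, -0.03, 0, 0, 0, 0],
    [0.9, 0, -0.03, 0, 0, 0, 0],
    [0.9, 0, -0.03, 0, 0, 0, 0]
  ]
}}

```text
time_s: 6.93
tool_pos: [0.5148, -0.0547, 0.3651]
tool_rot: [-180.0, 0.2, 1.8]
force: [1.8, -0.7, -7.3]
grip_width: 0.0198
```

>>> {"op": "jog_arm", "data": {
  "rows": [
    [0.9, 0, -0.03, 0, 0, 0, 0],
    [0.9, 0, -0.03, 0, 0, 0, 0],
    [0.9, 0, -0.03, 0, 0, 0, 0],
    [0.9, 0, -0.03, 0, 0, 0, 0],
    [0.9, 0, -0.03, 0, 0, 0, 0],
    [0.9, 0, -0.03, 0, 0, 0, 0],
    [0.9, 0, -0.03, 0, 0, 0, 0],
    [0.9, 0, -0.03, 0, 0, 0, 0],
    [0.9, -0.003, -0.03, 0, 0, 0, 0],
    [0.9, 0, -0.025, 0, 0, 0, -0.6],
    [0.9, 0, -0.013, 0, 0, 0, -0.8],
    [0.9, 0, 0, 0, 0, 0, 0]
  ]
}}

```text
time_s: 7.93
tool_pos: [0.5008, 0.2551, 0.3657]
tool_rot: [-179.9, 0.1, 3.6]
force: [-0.1, 0.0, -7.3]
grip_width: 0.0198
```

```bash
python3 - <<'E'
from h import *
go(.5031,.2507,.27,3.2)
im,d=cams.read_camera('wrist'); p=cams.camera_params('wrist'); save('w2.png',im)
C=cloud(p,d)
X,Y,Z=C[...,0],C[...,1],C[...,2]
for n,x,y,lo,hi in [('stub',(.55,.65),(.2,.32),.068,.1),('postA',(.45,.55),(.3,.36),.042,.062),('bar',(.47,.53),(.28,.4),.17,.23)]:
    m=(X>x[0])&(X<x[1])&(Y>y[0])&(Y<y[1])&(Z>lo)&(Z<hi)
    if m.sum()>9: print(n,m.sum(),cv2.minAreaRect(C[m][:,:2].astype(np.float32)*1000),C[m][:,1].max())
E
```

```text
t 7.93 pos [0.5008 0.2551 0.3657] [-1.7985e+02  1.5000e-01  3.6400e+00] F [-0.1  0.  -7.3] w 0.0198
shift [0.0023 0.0048 0.0956] turn [-0.15  0.15  0.44]
stub 1716 ((591.779296875, 258.70831298828125), (41.336238861083984, 59.56943130493164), 3.8633956909179688) 0.2891934599813154
postA 505 ((497.5678405761719, 333.15521240234375), (54.32855224609375, 23.852439880371094), 2.552809000015259) 0.34625875478067103
bar 9190 ((496.53814697265625, 322.0265808105469), (20.269071578979492, 85.1109848022461), 3.494518518447876) 0.36467999084519165
```

View pics/w2.png

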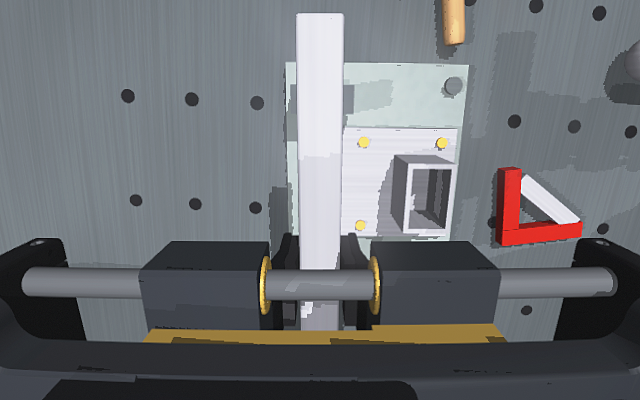

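Picture 5 shows the bar over the jig: stub at (430,195), bar along column 320. It has to go about +2 mm in x and -2 mm in y. Lowering now.

>>> {"op": "jog_arm", "data": {
  "rows": [
    [0.9, 0.0018, 0.0018, 0.01, 0, 0, 0.4],
    [0.9, 0, 0, 0.02, 0, 0, 0],
    [0.9, 0, 0, 0.025, 0, 0, 0],
    [0.9, 0, 0, 0.025, 0, 0, 0],
    [0.9, 0, 0, 0.02, 0, 0, 0],
    [0.9, 0, 0, 0.015, 0, 0, 0],
    [0.9, 0, 0, 0.01, 0, 0, 0],
    [0.9, 0, 0, 0, 0, 0, 0],
    [0.9, 0, 0, 0, 0, 0, 0]
  ]
}}

```text
time_s: 8.73
tool_pos: [0.5054, 0.2479, 0.2411]
tool_rot: [179.9, 0.1, 2.7]
force: [0.3, 0.4, -6.5]
grip_width: 0.0198
```

```bash
python3 - <<'E'
from h import *
go(.5031,.2522,.217,3.2)
im,d=cams.read_camera('wrist'); p=cams.camera_params('wrist')
C=cloud(p,d)
X,Y,Z=C[...,0],C[...,1],C[...,2]
for n,x,y,lo,hi in [('stub',(.55,.65),(.2,.32),.068,.1),('postA',(.45,.55),(.3,.36),.035,.053),('bar',(.47,.53),(.28,.4),.053,.09)]:
    m=(X>x[0])&(X<x[1])&(Y>y[0])&(Y<y[1])&(Z>lo)&(Z<hi)
    if m.sum()>9: print(n,m.sum(),cv2.minAreaRect(C[m][:,:2].astype(np.float32)*1000),C[m][:,1].max(),np.median(C[m][:,2]))
im,d=cams.read_camera('side'); save('s1.png',im[190:300,200:330],5)
E
```

```text
t 8.73 pos [0.5054 0.2479 0.2411] [1.7995e+02 7.0000e-02 2.7000e+00] F [ 0.3  0.4 -6.5] w 0.0198
shift [-0.002  -0.0044  0.0241] turn [ 0.05  0.07 -0.5 ]
stub 4163 ((591.3389282226562, 262.6704406738281), (42.203704833984375, 61.02955627441406), 3.447077512741089) 0.29406130113677914 0.07879806968312497
postA 2657 ((496.8153991699219, 337.55047607421875), (54.605567932128906, 24.268312454223633), 3.384599447250366) 0.3512032727246086 0.05151648502941103
bar 8887 ((504.37890625, 320.9084167480469), (50.26502990722656, 81.62805938720703), 22.253652572631836) 0.3605123153596924 0.0736636396912389
```

View pics/s1.png

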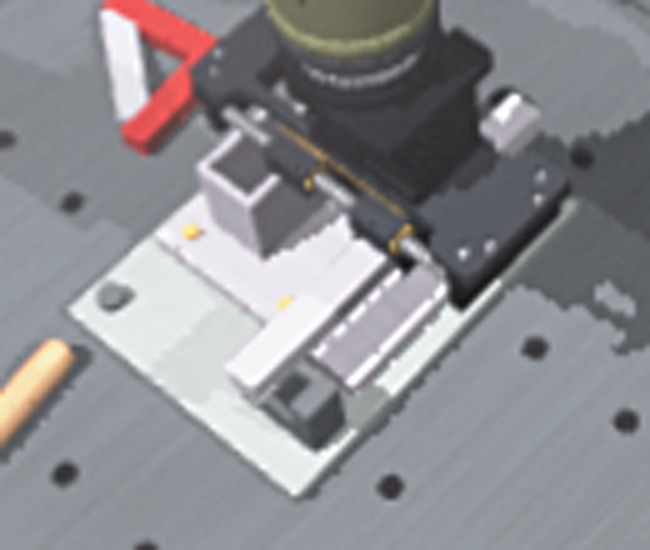

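The arm may still have been settling while I measured, so I measure again with the pose read before the picture.

```bash
cat > jigm.py <<'E'
from h import *
def run():
    p=cams.camera_params('wrist'); o=status.get_obs(); im,d=cams.read_camera('wrist'); C=cloud(p,d); X,Y,Z=C[...,0],C[...,1],C[...,2]
    zb=o['tool_pos'][2]-.167
    print('tool',o['tool_pos'].round(4),o['tool_rot'].round(2),'eye-tool',(p['eye']-o['tool_pos']).round(4))
    for n,x,y,lo,hi in [('stub',(.55,.65),(.2,.32),.072,.1),('postA',(.45,.55),(.3,.36),.044,.058),('bar',(.47,.53),(.28,.4),zb-.006,zb+.006)]:
        m=(X>x[0])&(X<x[1])&(Y>y[0])&(Y<y[1])&(Z>lo)&(Z<hi)
        if m.sum()>9:
            r=cv2.minAreaRect(C[m][:,:2].astype(np.float32)*1000); print(n,m.sum(),np.round(r[0],1),np.round(r[1],1),round(r[2],1),'maxy',(C[m][:,1].max()*1000).round(1),'z',np.median(C[m][:,2]).round(4))
E
python3 -c "
from jigm import *
run();run();run()"
```

```text
tool [0.5059 0.2489 0.2428] [-1.7998e+02 -1.1000e-01  2.7500e+00] eye-tool [-0.0041  0.075  -0.0215]
stub 3001 [590.4 261.9] [41.3 60.8] 2.9 maxy 293.1 z 0.0781
postA 2420 [496.1 336.7] [54.6 23.9] 3.3 maxy 350.1 z 0.0505
bar 8878 [502.2 320.2] [20.4 81.1] 2.5 maxy 360.8 z 0.0743
tool [0.5058 0.2491 0.243 ] [-1.7997e+02 -1.3000e-01  2.7600e+00] eye-tool [-0.0042  0.075  -0.0215]
stub 3001 [590.4 262. ] [41.  60.7] 2.8 maxy 293.1 z 0.0781
postA 2377 [496.3 336.8] [54.5 23.9] 2.8 maxy 349.9 z 0.0505
bar 8899 [502.3 320.3] [20.3 81.3] 2.7 maxy 361.2 z 0.0745
tool [0.5058 0.2492 0.243 ] [-1.7997e+02 -1.4000e-01  2.7800e+00] eye-tool [-0.0042  0.075  -0.0215]
stub 3000 [590.4 261.8] [41.3 61.3] 3.3 maxy 293.1 z 0.0782
postA 2402 [496.3 336.7] [54.7 24. ] 3.3 maxy 350.0 z 0.0505
bar 8896 [502.3 320.3] [20.3 81.4] 2.8 maxy 361.3 z 0.0745
```

```bash
python3 - <<'E'
from h import *
for c in ['side','top']:
    d=np.load(c+'0.npz')['d']; C=cloud(cams.camera_params(c),d); X,Y,Z=C[...,0],C[...,1],C[...,2]
    for n,x,y,lo,hi in [('stub',(.54,.66),(.2,.32),.07,.1),('postA',(.45,.55),(.3,.37),.044,.06),('postB',(.45,.55),(.13,.2),.044,.06),('bar',(.49,.56),(-.52,-.26),.014,.03),('tube',(.5,.59),(-.24,-.13),.07,.1),('rail',(.33,.7),(-.06,.04),.085,.1)]:
        m=(X>x[0])&(X<x[1])&(Y>y[0])&(Y<y[1])&(Z>lo)&(Z<hi)
        r=cv2.minAreaRect(C[m][:,:2].astype(np.float32)*1000); print(c,n,m.sum(),np.round(r[0],1),np.round(r[1],1),round(r[2],1),'z',np.median(C[m][:,2]).round(4))
from jigm import run; run()
p=cams.camera_params('top'); im,d=cams.read_camera('top'); C=cloud(p,d)
X,Y,Z=C[...,0],C[...,1],C[...,2]; zb=status.get_obs()['tool_pos'][2]-.167
m=(X>.47)&(X<.54)&(Y>.1)&(Y<.4)&(abs(Z-zb)<.008)
Q=C[m]; print('bar by top',m.sum(),Q.min(0),Q.max(0))
p=cams.camera_params('side'); im,d=cams.read_camera('side'); C=cloud(p,d); X,Y,Z=C[...,0],C[...,1],C[...,2]
m=(X>.47)&(X<.53)&(Y>.27)&(Y<.4)&(abs(Z-zb)<.006)
r=cv2.minAreaRect(C[m][:,:2].astype(np.float32)*1000); print('bar by side',r,C[m].max(0))
m=(X>.45)&(X<.55)&(Y>.3)&(Y<.37)&(Z>.044)&(Z<.058); r=cv2.minAreaRect(C[m][:,:2].astype(np.float32)*1000); print('postA by side',r,C[m].max(0))
E
```

```text
side stub 191 [591.4 261.7] [43.8 61.4] 3.5 z 0.0779
side postA 113 [496.5 336.5] [55.6 25. ] 3.3 z 0.0509
side postB 93 [505.3 176.4] [55.3 25.5] 3.8 z 0.0511
side bar 260 [ 524.1 -384. ] [ 24.3 217.4] 1.9 z 0.0191
side tube 152 [ 546.4 -183.3] [63.8 41.9] 75.7 z 0.0777
side rail 375 [527.8 -15.7] [ 15.4 280.6] 88.4 z 0.0899
top stub 125 [592.7 256.1] [41.1 60.2] 3.0 z 0.0782
top postA 72 [498.6 331.4] [53.2 23. ] 2.8 z 0.0501
top postB 74 [507.7 170.3] [53.1 22.9] 3.5 z 0.0503
top bar 540 [ 526.7 -388.5] [ 20.8 222. ] 1.6 z 0.0195
top tube 129 [ 548.  -187.2] [62.  40.9] 76.7 z 0.0787
top rail 437 [529.3 -19. ] [ 12.3 278. ] 88.4 z 0.0891
tool [0.5056 0.2493 0.2429] [-1.7998e+02 -1.2000e-01  2.7900e+00] eye-tool [-0.0042  0.075  -0.0215]
stub 3008 [590.3 262. ] [42.1 60.6] 2.5 maxy 293.1 z 0.0782
postA 2423 [496.1 336.7] [54.6 24. ] 3.3 maxy 349.9 z 0.0505
bar 8898 [502.1 320.4] [20.3 81.4] 2.8 maxy 361.3 z 0.0744
bar by top 220 [0.49945399 0.13607223 0.06796373] [0.5192558  0.21838013 0.07972862]
bar by side ((501.6736755371094, 315.7933654785156), (22.031892776489258, 90.20195007324219), 3.408492088317871) [0.51338723 0.3612573  0.07899602]
postA by side ((496.5336608886719, 342.037109375), (55.32332992553711, 34.954673767089844), 3.7115976810455322) [0.52508735 0.36030965 0.05794764]
```

The side and wrist cameras agree on the jig, and the top camera is about 5 mm off in y. I correct by about -4.4 mm in x and +5.6 mm in y, then lower part way.

>>> {"op": "jog_arm", "data": {
  "rows": [
    [0.9, -0.0041, -0.0058, 0, 0, 0, -0.4],
    [0.9, 0, 0, 0, 0, 0, 0],
    [0.9, 0, 0, 0, 0, 0, 0],
    [0.9, 0, 0, 0.003, 0, 0, 0],
    [0.9, 0, 0, 0, 0, 0, 0],
    [0.9, 0, 0, 0, 0, 0, 0],
    [0.9, 0, 0, 0, 0, 0, 0]
  ]
}}

```text
time_s: 9.72
tool_pos: [0.5008, 0.2545, 0.2386]
tool_rot: [180.0, 0.0, 3.2]
force: [-0.2, 0.1, -7.2]
grip_width: 0.0199
```

```bash
python3 -c "
from jigm import *
run();go(.5012,.2555,.217,3.2)"
```

```text
tool [0.5008 0.2545 0.2386] [1.7999e+02 1.0000e-02 3.1900e+00] eye-tool [-0.0048  0.0749 -0.0215]
stub 3568 [590.7 261.8] [41.4 62. ] 3.9 maxy 293.3 z 0.0781
postA 2729 [496.2 336.7] [54.4 24.1] 3.4 maxy 350.2 z 0.0505
bar 9349 [496.5 322.8] [20.3 86.8] 3.2 maxy 366.5 z 0.07
t 9.77 pos [0.5009 0.2545 0.2386] [1.7999e+02 1.0000e-02 3.1900e+00] F [-0.1  0.4 -7.1] w 0.0195
shift [ 0.0004 -0.0009  0.0216] turn [ 0.01  0.01 -0.01]
```

>>> {"op": "jog_arm", "data": {
  "rows": [
    [0.9, 0, -0.0005, 0.005, 0, 0, 0],
    [0.9, 0, 0, 0.005, 0, 0, 0],
    [0.9, 0, 0, 0.004, 0, 0, 0],
    [0.9, 0, 0, 0.003, 0, 0, 0],
    [0.9, 0, 0, 0.002, 0, 0, 0],
    [0.9, 0, 0, 0, 0, 0, 0],
    [0.9, 0, 0, 0, 0, 0, 0],
    [0.9, 0, 0, 0, 0, 0, 0]
  ]
}}

```text
time_s: 10.43
tool_pos: [0.5009, 0.2553, 0.2199]
tool_rot: [-180.0, -0.0, 3.2]
force: [0.6, 0.4, -6.7]
grip_width: 0.0196
```

>>> {"op": "jog_arm", "data": {
  "rows": [
    [0.9, 0, 0, 0.001, 0, 0, 0],
    [0.9, 0, 0, 0, 0, 0, 0],
    [0.9, 0, 0, 0, 0, 0, 0]
  ]
}}

```text
time_s: 10.68
tool_pos: [0.5008, 0.2552, 0.2188]
tool_rot: [180.0, -0.0, 3.2]
force: [0.6, 0.3, -7.0]
grip_width: 0.0196
```

>>> {"op": "jog_arm", "data": {
  "rows": [
    [0.9, 0, 0, 0.001, 0, 0, 0],
    [0.9, 0, 0, 0, 0, 0, 0],
    [0.9, 0, 0, 0, 0, 0, 0]
  ]
}}

```text
time_s: 10.93
tool_pos: [0.5007, 0.2551, 0.2177]
tool_rot: [180.0, 0.0, 3.2]
force: [0.0, 0.0, -7.0]
grip_width: 0.0196
```

```bash
python3 -c "
from jigm import *
run();go(.5012,.2555,.217,3.2)"
```

```text
tool [0.5007 0.2551 0.2177] [1.7999e+02 1.0000e-02 3.2000e+00] eye-tool [-0.0048  0.0749 -0.0215]
stub 2748 [590.6 263.7] [42.3 57.7] 3.3 maxy 293.6 z 0.0779
postA 10284 [496.4 330.1] [54.5 61. ] 3.2 maxy 360.0 z 0.0495
bar 12805 [497.  323.5] [53.8 87. ] 0.6 maxy 367.0 z 0.0494
t 10.98 pos [0.5007 0.2551 0.2177] [179.99   0.     3.2 ] F [-0.2 -1.3 -7.7] w 0.0196
shift [ 0.0005 -0.0004  0.0007] turn [0.01 0.   0.  ]
```

>>> {"op": "jog_arm", "data": {
  "rows": [
    [0.9, 0, 0, 0.001, 0, 0, 0],
    [0.9, 0, 0, 0, 0, 0, 0],
    [0.9, 0, 0, 0, 0, 0, 0]
  ]
}}

```text
time_s: 11.23
tool_pos: [0.5009, 0.2552, 0.2169]
tool_rot: [180.0, -0.0, 3.2]
force: [-0.4, -0.6, -5.4]
grip_width: 0.0196
```

>>> {"op": "jog_arm", "data": {
  "rows": [
    [0.9, 0, 0, 0.0007, 0, 0, 0],
    [0.9, 0, 0, 0, 0, 0, 0],
    [0.9, 0, 0, 0, 0, 0, 0]
  ]
}}

```text
time_s: 11.48
tool_pos: [0.5008, 0.2553, 0.2169]
tool_rot: [180.0, -0.0, 3.2]
force: [-3.1, -3.1, 5.1]
grip_width: 0.0197
```

The bar is seated, since the force changed sign. Release, then rise.

>>> {"op": "jog_arm", "data": {
  "rows": [
    [0.55, 0, 0, -0.0005, 0, 0, 0],
    [0.55, 0, 0, 0, 0, 0, 0],
    [0.55, 0, 0, 0, 0, 0, 0],
    [0.55, 0, 0, 0, 0, 0, 0],
    [0.55, 0, 0, 0, 0, 0, 0]
  ]
}}

```text
time_s: 11.9
tool_pos: [0.501, 0.2552, 0.2165]
tool_rot: [-180.0, -0.0, 3.2]
force: [0.1, 0.3, -0.1]
grip_width: 0.0377
```

>>> {"op": "jog_arm", "data": {
  "rows": [
    [0.55, 0, 0, -0.005, 0, 0, 0],
    [0.55, 0, 0, -0.015, 0, 0, 0],
    [0.55, 0, 0, -0.025, 0, 0, 0],
    [0.55, 0, 0, -0.03, 0, 0, 0],
    [0.55, 0, 0, -0.03, 0, 0, 0],
    [0.55, 0, 0, -0.025, 0, 0, 0],
    [0.55, 0, 0, -0.015, 0, 0, 0],
    [0.55, 0, 0, -0.01, 0, 0, 0],
    [0.55, 0, 0, 0, 0, 0, 0],
    [0.55, 0, 0, 0, 0, 0, 0],
    [0.55, 0, 0, 0, 0, 0, 0]
  ]
}}

```text
time_s: 12.82
tool_pos: [0.5004, 0.2548, 0.3701]
tool_rot: [180.0, 0.1, 3.2]
force: [-0.5, -0.4, -0.0]
grip_width: 0.0391
```

```bash
python3 - <<'E'
from h import *
go(.547,-.184,.37,-14)
im,d=cams.read_camera('wrist'); 
im,d=cams.read_camera('side'); save('s2.png',im[190:300,200:330],5)
p=cams.camera_params('side'); C=cloud(p,d); X,Y,Z=C[...,0],C[...,1],C[...,2]
m=(X>.485)&(X<.517)&(Y>.12)&(Y<.4)&(abs(Z-.049)<.006)
r=cv2.minAreaRect(C[m][:,:2].astype(np.float32)*1000); print('bar by side',r)
E
```

```text
t 12.82 pos [0.5004 0.2548 0.3701] [1.7995e+02 1.2000e-01 3.2000e+00] F [-0.5 -0.4 -0. ] w 0.0391
shift [0.022  0.4407 0.0005] turn [ 0.07  0.11 17.2 ]
bar by side ((500.9241638183594, 256.6980285644531), (31.77183723449707, 221.1248321533203), 0.009213538840413094)
```

View pics/s2.png

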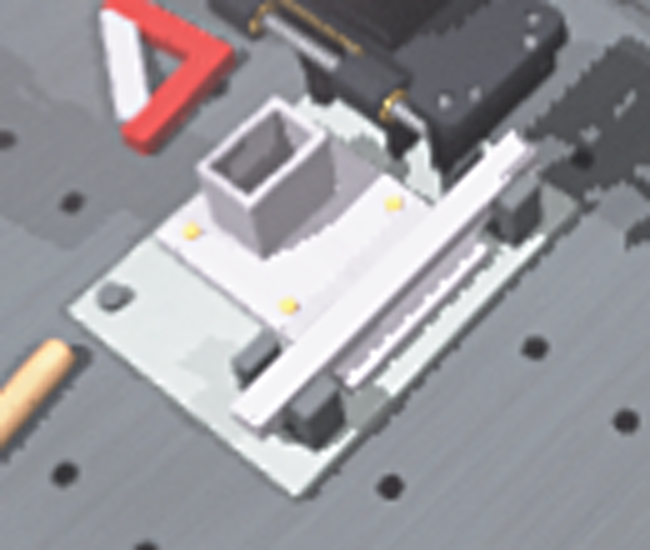

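Picture 7 shows the bar lying in both notches, ends overhanging evenly. The side camera puts its centre at y 256.7 and the seat at 256.5. Now the tube: I stop just short of it and look.

>>> {"op": "jog_arm", "data": {
  "rows": [
    [0.2, 0, 0.015, 0, 0, 0, 0],
    [0.2, 0, 0.03, 0, 0, 0, 0],
    [0.2, 0, 0.035, 0, 0, 0, 0],
    [0.2, 0, 0.035, 0, 0, 0, 0],
    [0.2, 0, 0.035, 0, 0, 0, 0],
    [0.2, 0, 0.035, 0, 0, 0, 0],
    [0.2, 0.003, 0.035, 0, 0, 0, 0],
    [0.2, 0.003, 0.035, 0, 0, 0, 0],
    [0.2, 0.003, 0.035, 0, 0, 0, 0],
    [0.2, 0.003, 0.035, 0, 0, 0, 0],
    [0.2, 0.003, 0.035, 0, 0, 0, 0],
    [0.2, 0.003, 0.035, 0, 0, 0, 0]
  ]
}}

```text
time_s: 13.92
tool_pos: [0.5405, -0.1399, 0.3705]
tool_rot: [-180.0, 0.1, 3.2]
force: [-0.2, -0.2, -0.1]
grip_width: 0.0697
```

>>> {"op": "jog_arm", "data": {
  "rows": [
    [0.2, 0.002, 0.035, 0, 0, 0, 0],
    [0.2, 0.002, 0.035, 0, 0, 0, 0],
    [0.2, 0, 0.025, 0, 0, 0, 0],
    [0.2, 0, 0.01, 0, 0, 0, 4.3],
    [0.2, 0, 0, 0, 0, 0, 4.3],
    [0.2, 0, 0, 0, 0, 0, 4.3],
    [0.2, 0, 0, 0, 0, 0, 4.3],
    [0.2, 0, 0, 0, 0, 0, 0],
    [0.2, 0, 0, 0, 0, 0, 0],
    [0.2, 0, 0, 0, 0, 0, 0]
  ]
}}

```text
time_s: 14.75
tool_pos: [0.5506, -0.2427, 0.3709]
tool_rot: [-180.0, 0.1, -13.9]
force: [-0.5, -0.0, 0.1]
grip_width: 0.0699
```

```bash
python3 - <<'E'
from h import *
go(.5465,-.1835,.37,-14)
p=cams.camera_params('wrist'); im,d=cams.read_camera('wrist'); save('w3.png',im)
C=cloud(p,d); X,Y,Z=C[...,0],C[...,1],C[...,2]
m=(abs(X-.547)<.055)&(abs(Y+.185)<.055)&(Z>.072)&(Z<.095)
r=cv2.minAreaRect(C[m][:,:2].astype(np.float32)*1000); print(m.sum(),r,np.median(Z[m]))
E
```

```text
t 14.75 pos [ 0.5506 -0.2427  0.3709] [-1.7999e+02  6.0000e-02 -1.3880e+01] F [-0.5 -0.   0.1] w 0.0699
shift [-0.0181 -0.0565  0.0009] turn [-0.01  0.06  0.12]
1302 ((546.8180541992188, -182.2724151611328), (59.842498779296875, 40.21249771118164), 75.73085021972656) 0.07846075121648918
```

View pics/w3.png

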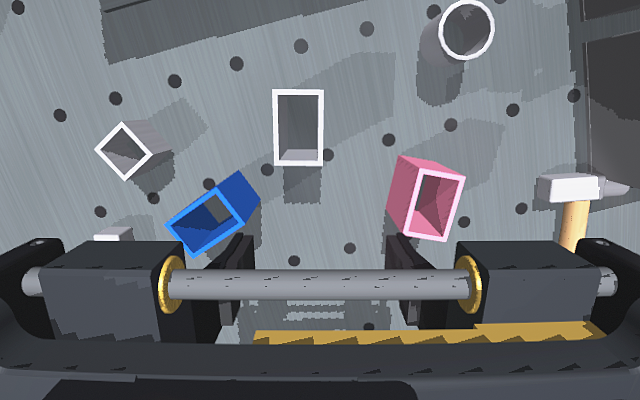

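Picture 8 shows the steel tube at (298,127), parallel to the jaws, with blue at (205,215) and pink at (430,200) clear of the finger paths. Now I align, descend and grip.

>>> {"op": "jog_arm", "data": {
  "rows": [
    [0.3, -0.0062, -0.0177, 0, 0, 0, 0.3],
    [0.3, -0.006, -0.02, 0, 0, 0, 0],
    [0.3, -0.006, -0.02, 0, 0, 0, 0],
    [0.3, 0, 0, 0, 0, 0, 0],
    [0.3, 0, 0, 0.01, 0, 0, 0],
    [0.3, 0, 0, 0.02, 0, 0, 0],
    [0.3, 0, 0, 0.02, 0, 0, 0],
    [0.3, 0, 0, 0.01, 0, 0, 0],
    [0.3, 0, 0, 0, 0, 0, 0],
    [0.3, 0, 0, 0, 0, 0, 0]
  ]
}}

```text
time_s: 15.63
tool_pos: [0.5469, -0.1832, 0.3109]
tool_rot: [-180.0, 0.1, -14.3]
force: [-0.5, -0.3, 0.1]
grip_width: 0.0608
```

```bash
python3 -c "
from h import *
go(.5468,-.1823,.214,-14.2)"
```

```text
t 15.63 pos [ 0.5469 -0.1832  0.3109] [-1.800e+02  8.000e-02 -1.434e+01] F [-0.5 -0.3  0.1] w 0.0608
shift [-0.0002 -0.0008  0.0969] turn [-0.    0.08 -0.14]
```

>>> {"op": "jog_arm", "data": {
  "rows": [
    [0.3, 0, -0.001, 0.01, 0, 0, 0],
    [0.3, 0, 0, 0.02, 0, 0, 0],
    [0.3, 0, 0, 0.02, 0, 0, 0],
    [0.3, 0, 0, 0.02, 0, 0, 0],
    [0.3, 0, 0, 0.015, 0, 0, 0],
    [0.3, 0, 0, 0.009, 0, 0, 0],
    [0.3, 0, 0, 0.003, 0, 0, 0],
    [0.3, 0, 0, 0, 0, 0, 0],
    [0.3, 0, 0, 0, 0, 0, 0],
    [0.3, 0, 0, 0, 0, 0, 0]
  ]
}}

```text
time_s: 16.47
tool_pos: [0.5481, -0.1816, 0.2158]
tool_rot: [180.0, -0.1, -14.3]
force: [0.2, 0.2, -0.3]
grip_width: 0.0608
```

>>> {"op": "jog_arm", "data": {
  "rows": [
    [0.7, 0, 0, 0, 0, 0, 0],
    [0.7, 0, 0, 0, 0, 0, 0],
    [0.7, 0, 0, 0, 0, 0, 0],
    [0.7, 0, 0, 0, 0, 0, 0],
    [0.7, 0, 0, 0, 0, 0, 0],
    [0.7, 0, 0, 0, 0, 0, 0]
  ],
  "grip_force": 40
}}

```text
time_s: 16.97
tool_pos: [0.5475, -0.1816, 0.2148]
tool_rot: [180.0, -0.0, -14.3]
force: [-0.8, -0.4, 1.2]
grip_width: 0.0401
```

>>> {"op": "jog_arm", "data": {
  "rows": [
    [0.7, 0, 0, -0.005, 0, 0, 0],
    [0.7, 0, 0, -0.015, 0, 0, 0],
    [0.7, 0, 0, -0.025, 0, 0, 0],
    [0.7, 0, 0, -0.025, 0, 0, 0],
    [0.7, 0, 0, -0.025, 0, 0, 0],
    [0.7, 0, 0, -0.025, 0, 0, 0],
    [0.7, 0, 0, -0.02, 0, 0, 0],
    [0.7, 0, 0, -0.01, 0, 0, 0],
    [0.7, 0, 0, -0.005, 0, 0, 0],
    [0.7, 0, 0, 0, 0, 0, 0],
    [0.7, 0, 0, 0, 0, 0, 0]
  ]
}}

```text
time_s: 17.88
tool_pos: [0.5469, -0.1814, 0.3681]
tool_rot: [-180.0, 0.1, -14.3]
force: [0.2, -0.3, -4.1]
grip_width: 0.0398
```

```bash
python3 -c "
from h import *
go(.591,.2615,.37,3.3)"
```

```text
t 17.88 pos [ 0.5469 -0.1814  0.3681] [-1.7999e+02  1.4000e-01 -1.4300e+01] F [ 0.2 -0.3 -4.1] w 0.0398
shift [-0.0667 -0.4401 -0.0017] turn [ -0.03   0.14 -17.6 ]
```

>>> {"op": "jog_arm", "data": {
  "rows": [
    [0.7, 0, 0, -0.002, 0, 0, -3.5],
    [0.7, 0, 0, 0, 0, 0, -5],
    [0.7, 0, 0, 0, 0, 0, -5],
    [0.7, 0, 0, 0, 0, 0, -4.1],
    [0.7, 0.0015, -0.01, 0, 0, 0, 0],
    [0.7, 0.003, -0.02, 0, 0, 0, 0],
    [0.7, 0.005, -0.03, 0, 0, 0, 0],
    [0.7, 0.005, -0.03, 0, 0, 0, 0],
    [0.7, 0.005, -0.03, 0, 0, 0, 0],
    [0.7, 0.005, -0.03, 0, 0, 0, 0],
    [0.7, 0.005, -0.03, 0, 0, 0, 0],
    [0.7, 0.005, -0.03, 0, 0, 0, 0]
  ]
}}

```text
time_s: 18.88
tool_pos: [0.5691, 0.0324, 0.3703]
tool_rot: [-180.0, 0.1, 3.2]
force: [-0.3, 0.2, -3.2]
grip_width: 0.0395
```

>>> {"op": "jog_arm", "data": {
  "rows": [
    [0.7, 0.005, -0.03, 0, 0, 0, 0],
    [0.7, 0.005, -0.03, 0, 0, 0, 0],
    [0.7, 0.005, -0.03, 0, 0, 0, 0],
    [0.7, 0.005, -0.03, 0, 0, 0, 0],
    [0.7, 0.005, -0.03, 0, 0, 0, 0],
    [0.7, 0.005, -0.03, 0, 0, 0, 0],
    [0.7, 0.003, -0.02, 0, 0, 0, 0],
    [0.7, 0.0015, -0.01, 0, 0, 0, 0],
    [0.7, 0, 0, 0, 0, 0, 0],
    [0.7, 0, 0, 0, 0, 0, 0],
    [0.7, 0, 0, 0, 0, 0, 0],
    [0.7, 0, 0, 0, 0, 0, 0]
  ]
}}

```text
time_s: 19.88
tool_pos: [0.5927, 0.2396, 0.3712]
tool_rot: [179.9, 0.0, 3.1]
force: [-0.1, -0.6, -4.3]
grip_width: 0.04
```

```bash
cat > fin.py <<'E'
from h import *
o=status.get_obs(); zt=o['tool_pos'][2]-.2148+.08; tp=o['tool_pos']
for c in ['wrist','side','top']:
    p=cams.camera_params(c); im,d=cams.read_camera(c); C=cloud(p,d); X,Y,Z=C[...,0],C[...,1],C[...,2]
    for n,cx,cy,h,lo,hi in [('stub',.591,.262,.05,.072,.086),('tubetop',tp[0],tp[1],.05,zt-.008,zt+.006),('bar',.501,.256,.13,.044,.05)]:
        m=(abs(X-cx)<(h if n!='bar' else .016))&(abs(Y-cy)<h)&(Z>lo)&(Z<hi)
        if m.sum()>20:
            r=cv2.minAreaRect(C[m][:,:2].astype(np.float32)*1000); print(c,n,m.sum(),np.round(r[0],1),np.round(r[1],1),round(r[2],1),'min',(C[m]*1000).min(0).round(1),'max',(C[m]*1000).max(0).round(1))
go(.591,.2615,.3008,3.3)
E
python3 fin.py
```

```text
wrist stub 690 [590.3 270.5] [40.  42.2] 2.7 min [569.7 249.4  72. ] max [611.1 292.5  80.9]
wrist tubetop 3875 [588.1 246.1] [56.8 46.8] 2.7 min [559.5 222.1 228.4] max [617.3 270.3 242.4]
wrist bar 4760 [501.1 259.4] [ 31.9 214.4] 0.0 min [485.1 152.2  44. ] max [517.  366.6  50. ]
side stub 168 [590.1 261.6] [43.8 61.6] 1.9 min [568.2 230.5  72.1] max [612.7 293.   84.2]
side tubetop 81 [598.  260.1] [28.8 53.4] 57.7 min [570.4 236.4 228.6] max [620.4 269.7 241.6]
side bar 345 [499.7 255.9] [ 29.7 221.2] 0.2 min [485.2 145.3  44. ] max [515.  366.5  50. ]
top bar 102 [503.4 250.7] [ 27.9 219.5] 0.3 min [488.8 141.   44.3] max [516.9 360.5  49.9]
t 20.03 pos [0.5925 0.2404 0.3716] [ 1.7996e+02 -1.0000e-02  3.1600e+00] F [ 0.3 -0.  -4.8] w 0.0397
shift [-0.0003 -0.0212  0.0708] turn [ 0.04 -0.01 -0.14]
```

>>> {"op": "jog_arm", "data": {
  "rows": [
    [0.7, -0.0005, -0.008, 0, 0, 0, -0.15],
    [0.7, 0, -0.009, 0, 0, 0, 0],
    [0.7, 0, -0.005, 0, 0, 0, 0],
    [0.7, 0, 0, 0, 0, 0, 0],
    [0.7, 0, 0, 0.01, 0, 0, 0],
    [0.7, 0, 0, 0.015, 0, 0, 0],
    [0.7, 0, 0, 0.015, 0, 0, 0],
    [0.7, 0, 0, 0.01, 0, 0, 0],
    [0.7, 0, 0, 0, 0, 0, 0],
    [0.7, 0, 0, 0, 0, 0, 0],
    [0.7, 0, 0, 0, 0, 0, 0],
    [0.7, 0, 0, 0, 0, 0, 0]
  ]
}}

```text
time_s: 21.03
tool_pos: [0.5906, 0.264, 0.3226]
tool_rot: [-180.0, -0.1, 3.4]
force: [0.5, -0.3, -3.9]
grip_width: 0.0397
```

```bash
python3 fin.py; python3 - <<'E'
from h import *
im,d=cams.read_camera('side'); save('s3.png',im[170:290,200:320],5)
E
```

```text
wrist stub 914 [590.9 262.4] [39.4 60.4] 3.7 min [569.3 231.3  72. ] max [610.4 293.4  80.5]
wrist tubetop 3862 [587.8 271. ] [54.5 46.6] 2.4 min [560.4 247.1 179.9] max [615.5 295.2 193.8]
wrist bar 4813 [502.5 296.7] [ 31.4 139.8] 1.8 min [485.  227.   44.1] max [517.  366.7  50. ]
side stub 106 [589.9 261.9] [40.8 61.8] 2.6 min [569.2 230.2  72.1] max [609.3 293.4  84.2]
side tubetop 68 [597.3 285.9] [26.6 51.9] 58.5 min [569.4 263.8 180. ] max [616.9 293.8 193.2]
side bar 369 [500.2 256.1] [ 29.6 221.1] 0.2 min [485.1 145.6  44. ] max [515.3 366.6  50. ]
top bar 92 [501.9 250.4] [ 19.5 219.6] 3.3 min [486.  140.8  44.1] max [515.4 359.7  49.9]
t 21.18 pos [0.5905 0.2639 0.3224] [-1.7999e+02 -8.0000e-02  3.4500e+00] F [-0.1 -0.4 -3.5] w 0.0396
shift [0.0003 0.0024 0.0216] turn [-0.01 -0.08  0.15]
```

View pics/s3.png

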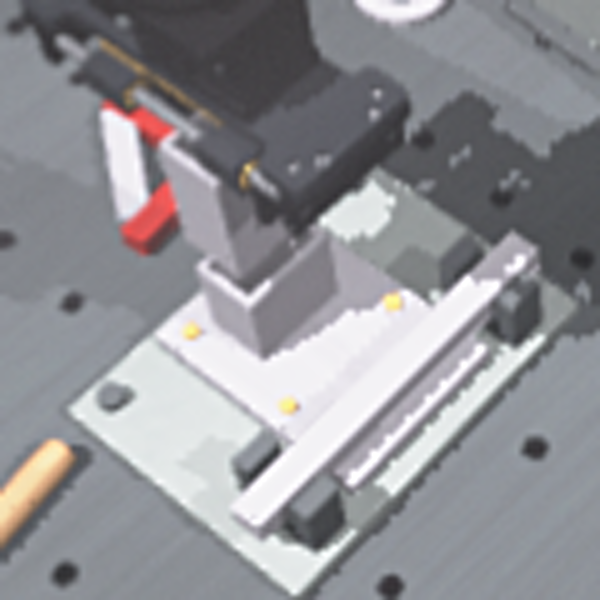

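Picture 9 shows the tube above the stub, the bar unmoved in its notches. I compare the tube's and the stub's visible faces in the side and wrist clouds.

```bash
cat > faces.py <<'E'
from h import *
tz=status.get_obs()['tool_pos'][2]-.2148
a=np.radians(3.3); u=np.array([np.cos(a),np.sin(a)]); v=np.array([-u[1],u[0]]); o=np.array([.5907,.262])
for c in ['side','wrist']:
    p=cams.camera_params(c); im,d=cams.read_camera(c); C=cloud(p,d).reshape(-1,3); q=C[:,:2]-o; jx,jy,z=q@u*1e3,q@v*1e3,C[:,2]
    for n,lo,hi in [('stub',.032,.074),('tube',tz+.006,tz+.055)]:
        k=(z>lo)&(z<hi)
        for f,s,t in [('+y',jy-30,jx),('-x',-jx-20,jy)]:
            m=k&(abs(s)<6)&(abs(t)<(15 if f=='+y' else 25))
            if m.sum()<20: continue
            m&=abs(s-np.median(s[m]))<2.5
            A=np.c_[t[m],z[m]*1e3-np.mean(z[m])*1e3,np.ones(m.sum())]; w=np.linalg.lstsq(A,s[m],rcond=None)[0]
            print(c,n,f,m.sum(),'offset mm',w[2].round(2),'slope deg along/vert',np.degrees(w[:2]).round(2))
    m=(abs(jx)<26)&(abs(jy)<36)&(z>.06)&(z<.2); 
    f=m&(abs(jy-30)<6)&(abs(jx)<14); h,e=np.histogram(z[f],bins=np.arange(.07,.13,.002)); print(c,'z hist +y face',dict(zip((e[:-1]*1e3).astype(int).tolist(),h.tolist())))
go(.5907,.262,.3008,3.3)
E
python3 faces.py
```

```text
side stub +y 51 offset mm -0.69 slope deg along/vert [-0.43 -0.03]
side stub -x 132 offset mm -0.48 slope deg along/vert [0.12 0.49]
side tube +y 75 offset mm 0.58 slope deg along/vert [-0.26 -0.01]
side tube -x 75 offset mm -0.06 slope deg along/vert [-0.7  -0.09]
side z hist +y face {70: 3, 72: 2, 74: 3, 76: 2, 78: 8, 80: 6, 82: 1, 84: 0, 86: 0, 88: 0, 90: 0, 92: 0, 94: 0, 96: 0, 98: 0, 100: 0, 102: 0, 104: 1, 106: 1, 108: 3, 110: 3, 112: 3, 114: 2, 116: 2, 118: 3, 120: 3, 122: 4, 124: 1, 126: 1}
wrist stub +y 416 offset mm 0.16 slope deg along/vert [-0.01 -0.01]
wrist tube +y 1582 offset mm 1.38 slope deg along/vert [0.08 0.01]
wrist tube -x 341 offset mm -3.39 slope deg along/vert [ 1.44 -0.4 ]
wrist z hist +y face {70: 13, 72: 30, 74: 25, 76: 63, 78: 192, 80: 4, 82: 0, 84: 0, 86: 0, 88: 0, 90: 0, 92: 0, 94: 0, 96: 0, 98: 0, 100: 0, 102: 0, 104: 0, 106: 29, 108: 33, 110: 38, 112: 39, 114: 45, 116: 47, 118: 32, 120: 47, 122: 44, 124: 49, 126: 47}
t 21.33 pos [0.5903 0.2638 0.3219] [ 1.80e+02 -3.00e-02  3.45e+00] F [-0.2 -0.2 -4.2] w 0.0397
shift [0.0002 0.0018 0.0211] turn [ 0.   -0.03  0.15]
```

>>> {"op": "jog_arm", "data": {
  "rows": [
    [0.7, 0.0004, 0.0012, 0, 0, 0, 0],
    [0.7, 0, 0, 0.003, 0, 0, 0],
    [0.7, 0, 0, 0.005, 0, 0, 0],
    [0.7, 0, 0, 0.004, 0, 0, 0],
    [0.7, 0, 0, 0.003, 0, 0, 0],
    [0.7, 0, 0, 0, 0, 0, 0],
    [0.7, 0, 0, 0, 0, 0, 0],
    [0.7, 0, 0, 0, 0, 0, 0],
    [0.7, 0, 0, 0, 0, 0, 0]
  ]
}}

```text
time_s: 22.08
tool_pos: [0.5908, 0.2627, 0.3067]
tool_rot: [-180.0, -0.0, 3.5]
force: [-0.4, -0.1, -4.6]
grip_width: 0.0402
```

```bash
python3 faces.py
```

```text
side stub +y 53 offset mm -0.84 slope deg along/vert [-0.18  0.1 ]
side stub -x 130 offset mm -0.65 slope deg along/vert [-0.28  0.41]
side tube +y 75 offset mm -0.58 slope deg along/vert [0.08 0.13]
side tube -x 76 offset mm -0.48 slope deg along/vert [ 0.72 -0.13]
side z hist +y face {70: 2, 72: 4, 74: 4, 76: 2, 78: 7, 80: 6, 82: 0, 84: 0, 86: 0, 88: 0, 90: 2, 92: 1, 94: 4, 96: 2, 98: 1, 100: 3, 102: 4, 104: 1, 106: 3, 108: 4, 110: 1, 112: 4, 114: 1, 116: 5, 118: 3, 120: 3, 122: 2, 124: 1, 126: 2}
wrist stub +y 489 offset mm 0.17 slope deg along/vert [-0.11  0.03]
wrist tube +y 1591 offset mm 0.22 slope deg along/vert [0.07 0.02]
wrist tube -x 278 offset mm -3.66 slope deg along/vert [-0.04  0.11]
wrist z hist +y face {70: 15, 72: 37, 74: 28, 76: 58, 78: 174, 80: 2, 82: 0, 84: 0, 86: 0, 88: 0, 90: 5, 92: 41, 94: 37, 96: 49, 98: 39, 100: 42, 102: 34, 104: 42, 106: 50, 108: 44, 110: 48, 112: 53, 114: 50, 116: 54, 118: 58, 120: 53, 122: 60, 124: 56, 126: 61}
t 22.18 pos [0.5908 0.2627 0.3068] [-1.7999e+02 -3.0000e-02  3.4500e+00] F [-0.7 -0.5 -3.9] w 0.0399
shift [-0.0002  0.0007  0.006 ] turn [-0.01 -0.03  0.15]
```

Faces are aligned within about 0.2 mm, and the gap is about 12 mm. The last 6 mm down:

>>> {"op": "jog_arm", "data": {
  "rows": [
    [0.7, 0, 0, 0.002, 0, 0, 0],
    [0.7, 0, 0, 0.002, 0, 0, 0],
    [0.7, 0, 0, 0.0018, 0, 0, 0],
    [0.7, 0, 0, 0, 0, 0, 0],
    [0.7, 0, 0, 0, 0, 0, 0],
    [0.7, 0, 0, 0, 0, 0, 0],
    [0.7, 0, 0, 0, 0, 0, 0],
    [0.7, 0, 0, 0, 0, 0, 0],
    [0.7, 0, 0, 0, 0, 0, 0],
    [0.7, 0, 0, 0, 0, 0, 0],
    [0.7, 0, 0, 0, 0, 0, 0]
  ]
}}

```text
time_s: 23.1
tool_pos: [0.5908, 0.2626, 0.3008]
tool_rot: [180.0, -0.0, 3.4]
force: [-0.8, 0.3, -4.6]
grip_width: 0.0398
```

```bash
python3 faces.py; python3 - <<'E'
from h import *
im,d=cams.read_camera('side'); save('s4.png',im[170:290,200:320],5)
E
```

```text
side stub +y 49 offset mm -0.53 slope deg along/vert [-0.41 -0.25]
side stub -x 138 offset mm -0.59 slope deg along/vert [-0.37  0.26]
side tube +y 69 offset mm -0.7 slope deg along/vert [ 0.26 -0.07]
side tube -x 75 offset mm 0.26 slope deg along/vert [-1.53  0.08]
side z hist +y face {70: 2, 72: 3, 74: 5, 76: 2, 78: 3, 80: 4, 82: 3, 84: 0, 86: 3, 88: 1, 90: 4, 92: 3, 94: 1, 96: 3, 98: 3, 100: 3, 102: 2, 104: 2, 106: 2, 108: 1, 110: 4, 112: 1, 114: 5, 116: 2, 118: 2, 120: 4, 122: 5, 124: 2, 126: 3}
wrist stub +y 527 offset mm 0.15 slope deg along/vert [-0.17  0.01]
wrist stub -x 22 offset mm -3.97 slope deg along/vert [-0.03  0.2 ]
wrist tube +y 1584 offset mm 0.08 slope deg along/vert [-0.01  0.01]
wrist tube -x 276 offset mm -3.51 slope deg along/vert [-0.06  0.09]
wrist z hist +y face {70: 27, 72: 41, 74: 19, 76: 53, 78: 108, 80: 1, 82: 0, 84: 8, 86: 38, 88: 45, 90: 38, 92: 40, 94: 34, 96: 46, 98: 43, 100: 48, 102: 51, 104: 43, 106: 53, 108: 52, 110: 53, 112: 54, 114: 50, 116: 64, 118: 61, 120: 62, 122: 68, 124: 65, 126: 63}
t 23.2 pos [0.5908 0.2626 0.3007] [180.    -0.     3.45] F [ 0.9 -0.5 -3.5] w 0.0396
shift [-0.0001  0.0006 -0.0001] turn [ 0.   -0.    0.15]
```

View pics/s4.png

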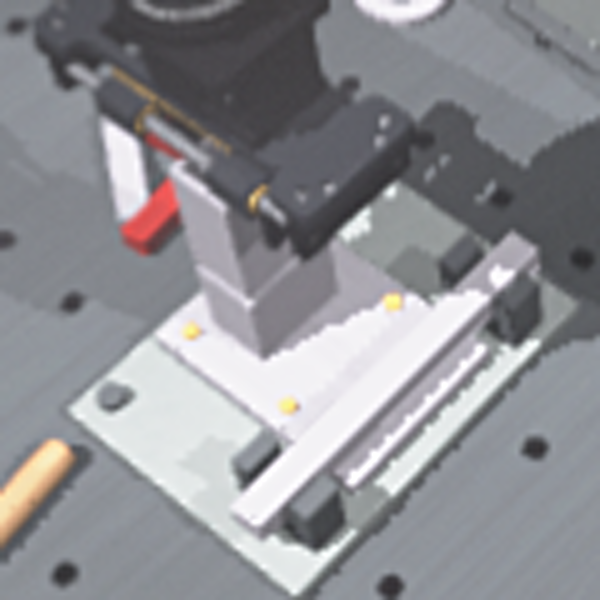

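Picture 10 shows the tube edges running on from the stub's at (250,300), with the gap visible. The bar is still in both notches. Handing in.

```bash
python3 -c "
from cell import env
env.sign_off()"
```

```text
the job is handed in; nothing more can be done
```

I laid the 220 mm bar in both jig notches and let go. I then carried the steel tube upright over the rail, and the arm is holding it above the stub. I signed off at about 23 s; `sign_off` gave no verdict.

Last checks:
- **Bar:** it lies in both notches. The side camera puts its centre about 0.2 mm from the seat along the bar's length. It had not moved in the last picture.
- **Tube height:** the gap is about 6 mm by tool height. The wrist camera agrees, with the stub top at about 80 mm and the tube's lower end at about 85–86 mm.
- **Tube alignment:** its +y face is within 0.2 mm of the stub's. The tube is upright, and its yaw is within about 0.2° of the stub's by the wrist camera.
- **Contact while carrying the tube:** only its weight (about 4 N) showed in the readings, with no sign of touching the rail or jig.

Checks that disagreed or were weak:
- **Top camera:** it read about 5 mm off in y compared with the side and wrist cameras, so I used those two.
- **-x faces:** the last side reading differed by about 0.9 mm between tube and stub, with few noisy points. The reading before it differed by 0.2 mm. The wrist's values for that face were not usable, probably because a finger was in view.
- **Bystanders:** I did not measure them again at the end. No move came near them.

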